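Roll the pipe stub onto the tack line

TASK

On the welding bench, roll the short steel pipe across the grey layout plate until it lies centred over and in line with the yellow line, its whole length on the line, ready to be tacked. Push it sideways with the fingers, best at its very top, so that it rolls over and over rather than slides, and do not pick it up. Leave the brass coupling, the spray can and the red magnet where they are, and end with the pipe lying still.

Things in the scene. Friction and masses are not known exactly. Their poses are not given: they have to be found in the camera images.
- pipe: steel pipe stub lying on the plate: 42 mm diameter, 120 mm long, 0.4 kg, closed ends. Origin on its axis half-way along, 21 mm above the plate's top; x along the pipe. Starts 60 to 130 mm to either side of the line, parallel to it within 3 degrees, and rolls straight. Fingertips lightly on its top roll it, half as far as they move; pushed at mid-height it runs ahead; tips on its upper flank jam
- pipe_seam (a point): point on the thin red weld seam along the pipe, half-way along, on the skin 21 mm from the axis: on top at the start (z = 54 mm); it goes round as the pipe rolls, down to z = 12 mm when underneath
- line: yellow painted line on the plate, 220 mm long, 8 mm wide, flat (nothing to feel). Origin at its middle on the plate's top; x runs along the line, y across it
- plate: grey steel layout plate fixed to the bench, 260 mm (its x) by 400 mm (its y) by 12 mm thick, flat, its top at z = 12 mm; origin at the middle of its underside
- coupling: bystander: upright brass ring on the plate, 54 mm outside diameter, 45 mm high, on the other side of the line from the pipe; origin at the centre of its underside
- spray: bystander: blue spray can standing on the bench, 62 mm in diameter, 170 mm high; origin at the centre of its underside
- magnet: bystander: red welding magnet with a steel brace lying flat on the bench, about 95 by 95 by 24 mm; origin on its underside, in the middle of one leg
Things that resemble listed ones, but are neither listed nor needed, are in the scene too. Several things have the shape of the pipe; the one meant has the colours described above.

How it is judged:
By the outcome, as a careful person would: the job done as asked, in the order asked, and still so for the second after the job is handed in, with the robot touching nothing.
It also fails if it takes over 58 s, if anything falls off the work surface, if the arm or the gripper's body presses on something with over 40 N, if the wrist force passes 120 N, or if a joint passes its speed limit or range.

ROBOT

A 6-joint arm with a two-finger parallel gripper is mounted at the origin on the work surface. World frame = base frame: x ahead of the robot, y to its left, z up, the work surface at z = 0. Lengths are in mm, angles in degrees, forces in N, time in s.
With the tool pointing down it reaches from about 225 to 875 mm from the base axis. Payload 3.4 kg.
Tool frame: the origin (TCP) lies between the finger pads; the fingertips stand 25 mm ahead of it and the grasp point (between the pads) lies 6 mm ahead of it; z points along the fingers, y is the line along which they close (so a half turn about z gives the same grasp; the last joint's range is limited). The gripper opens to 85 mm and grips with 20 to 120 N. Pads are 22 mm wide; open, the fingers measure 114 mm over their backs; the gripper's body (76 mm by 85 mm) begins 54 mm behind the grasp point. The pads swing forward as they close: fully open they stand 13 mm farther back than shut.
Start: joints at [56.837, 15.808, 86.224, -0, 77.962, -6.933], TCP at [254.156, 515.815, 256.328] pointing down, gripper open.
Joint ranges: [-165.64, 165.64], [-43.16, 119.46], [12.63, 154.43], [-67.54, 247.53], [6.08, 155.33], [-154.97, 154.97]. Speed limits (degrees/s): [147.25, 147.25, 180, 180, 180, 180].

INTERFACE

Orientations are given as [roll, pitch, yaw] about the fixed x, y, z axes, in that order (R = Rz(yaw) Ry(pitch) Rx(roll)).
In Python, from plant import * gives the robot as it stands.
- The arm moves only by the tool drive_tool, never from a script. Its arguments are lists of equal length, an entry for each row: "gripper": the closure, from -1 (fully open) to 1 (shut); "delta_pos": the shift along the tool's x, y, z in m, a list of three; "yaw": the turn about the tool's z in rad. In form: {"gripper": [gripper, ...], "delta_pos": [[x, y, z], ...], "yaw": [yaw, ...]}. A call has 1 to 20 rows; each row shifts and turns the commanded pose from where the row before left it, along the tool's axes as they then stand; what a row does not reach is not made up. A row lasts 1/10 s, in which the tool goes at most 50 mm and 8.59 degrees, less where a joint would pass 70% of its speed; a pose out of reach is approached as far as the arm can. A call with a gripper value outside its range is refused whole. The fingers move at their own pace and stop on an object; "squeeze" is the grip in N (left out, the last holds). Time passes only in rows, so rows that do not move let the fingers close. It gives the time, the measured TCP pose, the force, the opening and the grip force at its end, in the units of the state.
- state(): the state, without advancing time (a new reading comes with each control period).
- get_image(name): name is "scene" or "top" or "wrist"; returns the picture (420x560x3 uint8, red, green, blue); there is no depth.
- camera_params(name): a dict with "intrinsics" (3x3 intrinsics, pixels), "k1" (the pictures are not rectified: a ray, as slopes to the right and down, at radius r is drawn at 1 + k1 r^2 times it, then the intrinsics apply), "pose" (4x4, takes a point from camera to world coordinates); the wrist camera has in their place "mount" (4x4, takes a point from camera to tool coordinates, whose origin is the TCP and whose axes are the flange's). Camera axes: x right, y down, z forward; pixel columns grow to the right and rows downward; lengths in mm; the calibration is good to about 2 mm. A picture is of the moment at which its call begins: read the wrist's pose just before it. camera_params takes no time and is no camera call.
- hand_in(): hands the job in; it is judged then, once.
The state is a dict: "time": time; "qpos": joint angles; "joint_vel": joint speeds; "effort": joint torques, N m; "position": TCP position; "ee_rot": TCP orientation; "ft_force": force on the tool from outside, world axes, zero at the start; "moment": the same for the moment, N m; "grip_width": finger opening in mm; "grip_force": force on a finger pad.
Only numpy, scipy, OpenCV 4.12 (cv2) and the standard library are available. Lean on these libraries where they do the work, as an engineer would, in place of code of your own. Each camera call takes 0.05 s, during which the arm holds its last target. There are 200 camera calls.

## Working session

There is one attempt and no reset: what is moved stays moved. The work goes in short steps, Python scripts to look and compute and a tool call to move; the robot and the scene stay as the last step left them, time stands still between calls to the robot, and variables do not carry over. Pictures are saved under pics/ and viewed, at most 10 in all, crops included, and the job is handed in when it is done.

Besides the shell and the picture viewer there is one more tool, called after ">>>" as name(argument=value, ...) on one line, values as JSON. drive_tool: Moves the arm, as the interface text tells. Its arguments: {"type":"object","properties":{"gripper":{"type":"array"},"delta_pos":{"type":"array"},"yaw":{"type":"array"},"squeeze":{"type":"number"}},"required":["gripper","delta_pos","yaw"]}

```bash
mkdir -p pics
cat > h.py <<'E'
from plant import *
import numpy as np, cv2
def ray(name,uv,T=None):
    c=camera_params(name);K=np.array(c["intrinsics"]);P=np.array(c["pose"]) if T is None else T
    d=(np.linalg.inv(K)@[uv[0],uv[1],1])[:2];s=d.copy()
    for _ in range(20): s=d/(1+c["k1"]*(s@s))
    return P[:3,3],P[:3,:3]@[s[0],s[1],1]
def at(name,uv,z,T=None):
    o,d=ray(name,uv,T);return (o+d*(z-o[2])/d[2]).round(1)
def proj(name,p):
    c=camera_params(name);K=np.array(c["intrinsics"]);P=np.linalg.inv(np.array(c["pose"]))
    q=P[:3,:3]@np.array(p,float)+P[:3,3];s=q[:2]/q[2];s=s*(1+c["k1"]*(s@s));return (K@[s[0],s[1],1])[:2].round(1)
def save(name,fn):
    im=get_image(name);cv2.imwrite("pics/"+fn,im[:,:,::-1]);return im
E
python3 - <<'E'
from h import *
a=save("top","top0.png");b=save("scene","scene0.png")
print(camera_params("top"),camera_params("scene"));print(state())
E
```

```text
{'intrinsics': array([[446.75487709,   0.        , 274.61483403],
       [  0.        , 446.75487709, 214.69999688],
       [  0.        ,   0.        ,   1.        ]]), 'k1': -0.0067149571034097535, 'pose': array([[ 1.29849317e-02, -9.84812788e-01,  1.73133369e-01,
         3.43097094e+02],
       [-9.99761688e-01, -1.58256222e-02, -1.50371818e-02,
         9.14952872e+00],
       [ 1.75487523e-02, -1.72896853e-01, -9.84783590e-01,
         1.06217621e+03],
       [ 0.00000000e+00,  0.00000000e+00,  0.00000000e+00,
         1.00000000e+00]])} {'intrinsics': array([[394.75325652,   0.        , 286.39800964],
       [  0.        , 394.75325652, 205.69302973],
       [  0.        ,   0.        ,   1.        ]]), 'k1': -0.07652329085819527, 'pose': array([[ 7.28188847e-01,  4.65957930e-01, -5.02617360e-01,
         9.86680306e+02],
       [ 6.85077708e-01, -5.16501693e-01,  5.13706663e-01,
        -4.67967681e+02],
       [-2.02370240e-02, -7.18407412e-01, -6.95328163e-01,
         7.21460840e+02],
       [ 0.00000000e+00,  0.00000000e+00,  0.00000000e+00,
         1.00000000e+00]])}
{'time': 0.1, 'qpos': array([ 5.68369416e+01,  1.58459313e+01,  8.62881466e+01,  1.08519689e-04,
        7.79615949e+01, -6.93188051e+00]), 'joint_vel': array([ 0.07293387, -0.10126125, -0.12918133,  0.01306362,  0.02579862,
        0.08513012]), 'effort': array([ 1.59881605e-03, -4.17700481e+01, -2.46404368e+01,  5.99494888e-05,
        5.83488989e-03,  2.53492425e-05]), 'position': array([253.9091249 , 515.42989825, 255.5056799 ]), 'ee_rot': array([-1.79905039e+02, -1.16519861e-02,  1.53768790e+02]), 'ft_force': array([-0.442475  ,  0.34337883,  0.30074696]), 'moment': array([-0.02703761,  0.01525858,  0.00365595]), 'grip_force': 0.0, 'grip_width': 85.79818326197238}
```

View pics/top0.png

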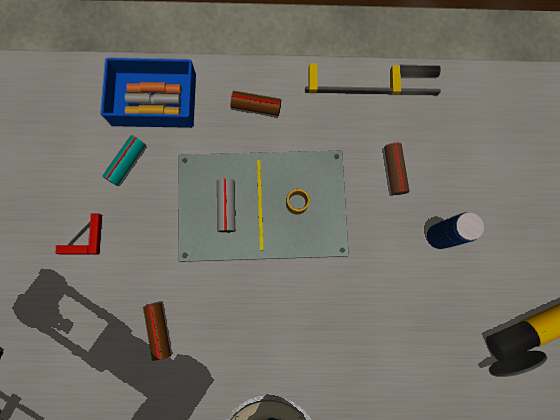

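View pics/scene0.png

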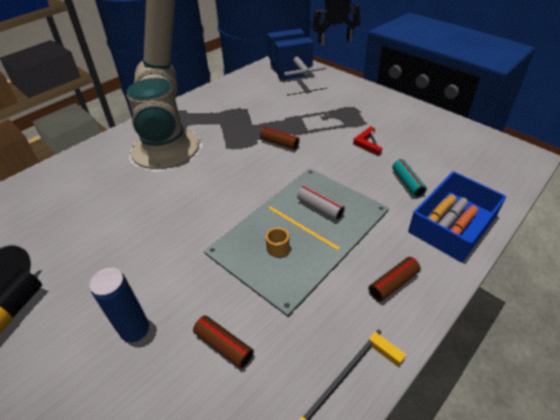

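The top view shows the grey pipe with the red seam on the plate at (226,205), the yellow line at (260,205), the coupling at (298,201), the spray can at (455,230) and the magnet at (85,238). The scene view agrees.

Lookalikes in the top view: rusty pipes at (256,103), (396,168) and (157,330), a teal one at (125,160), and grey and orange stubs in the box at (150,98). I choose the bare-steel one on the plate at (226,205), and will check it in a crop.

```bash
cat >> h.py <<'E'
def fit(mask):
    ys,xs=np.nonzero(mask);return np.c_[xs,ys].astype(float)
def axis(W):
    c=W.mean(0);u=np.linalg.svd(W-c,full_matrices=False)[2][0];u*=np.sign(u[0]);t=(W-c)@u
    return c+u*(t.max()+t.min())/2,np.degrees(np.arctan2(u[1],u[0])),np.ptp(t),u
def line_top(im):
    h=cv2.cvtColor(im,cv2.COLOR_RGB2HSV);m=np.zeros(h.shape[:2],bool)
    m[150:262,252:270]=cv2.inRange(h,(20,120,90),(35,255,255))[150:262,252:270]>0
    return axis(np.array([at("top",p,12)[:2] for p in fit(m)]))
E
python3 - <<'E'
from h import *
im=cv2.imread("pics/top0.png")[:,:,::-1].copy()
print("line",line_top(im))
h=cv2.cvtColor(im,cv2.COLOR_RGB2HSV)
m=np.zeros(h.shape[:2],bool);m[170:240,210:245]=(cv2.inRange(h,(0,120,90),(8,255,255))|cv2.inRange(h,(172,120,90),(180,255,255)))[170:240,210:245]>0
print("seam",axis(np.array([at("top",p,54)[:2] for p in fit(m)])))
g=cv2.cvtColor(im,cv2.COLOR_RGB2GRAY)
for r in (185,205,225): print(g[r,208:245])
print(g[170:242,221])
for n,p in (("coup",(298,201)),):print(n,at("top",p,57))
cv2.imwrite("pics/crop.png",cv2.resize(im[145:270,170:355,::-1],None,fx=4,fy=4,interpolation=cv2.INTER_CUBIC))
E
```

```text
line (array([552.66608844,  29.43822791]), np.float64(2.9540266525760077), np.float64(220.03803783249364), array([0.99867121, 0.05153465]))
seam (array([543.96516962, 108.88175951]), np.float64(2.5510594107042466), np.float64(117.25792881451011), array([0.99900895, 0.04450968]))
[118 117 118 115 117 117 120 124 102  76  93 107 116 120 127 121  70  50
 133 126 119 115 109 103  91  75  38 122 125 119 120 119 119 119 120 120
 119]
[120 118 119 116 116 116 115 119 122  75  90 106 115 121 124 137  76  53
 116 128 119 115 110 106  93  78  49 121 121 120 120 123 123 119 119 118
 121]
[118 119 118 118 118 119 120 121 127  72  85 104 114 120 123 137  75  62
  56 133 124 117 114 107  98  85  60  94 122 120 122 121 122 120 121 122
 121]
[118 116 115 116 116 117 117 116 118 122 121 121 122 121 122 120 121 121
 121 120 122 121 120 120 121 120 121 120 119 121 120 119 120 119 119 121
 120 119 120 120 121 120 120 120 121 121 120 119 120 119 120 120 119 120
 120 120 118 117 120 131  55   0  89 124 124 121 122 121 122 122 122 124]
coup [552.7 -59.6  57. ]
```

View pics/crop.png

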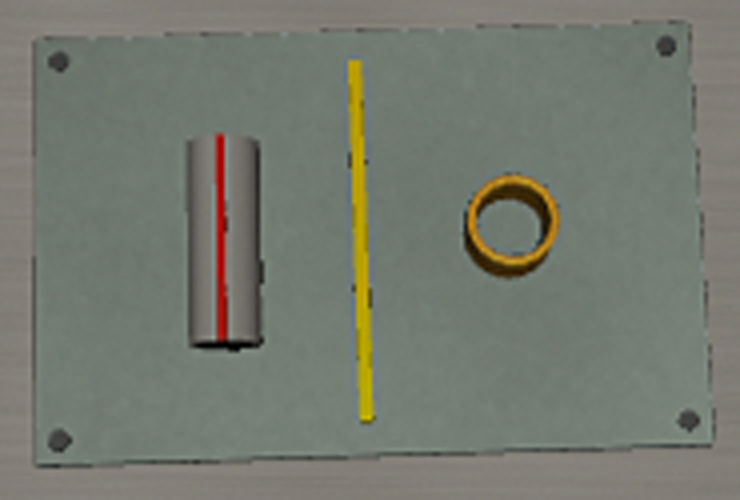

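The crop confirms a grey steel pipe with a red seam. Its axis is 79.8 mm from the line and parallel within 0.5°, and its whole length falls within the line's ends. The next move turns the shut fingers to face across the line and brings them above the pipe.

>>> drive_tool(gripper=[1, 1, 1, 1, 1, 1, 1, 1, 1, 1, 1, 1, 1, 1, 1, 1, 1, 1, 1, 1], delta_pos=[[0, 0, 0], [0, 0, 0], [0, 0, 0], [0, 0, 0], [0, 0, 0], [-0.018, -0.027, 0.009], [-0.018, -0.027, 0.009], [-0.018, -0.027, 0.009], [-0.018, -0.027, 0.009], [-0.018, -0.027, 0.009], [-0.018, -0.027, 0.009], [-0.018, -0.027, 0.009], [-0.018, -0.027, 0.009], [-0.018, -0.027, 0.009], [-0.018, -0.027, 0.009], [-0.018, -0.027, 0.009], [-0.018, -0.027, 0.009], [-0.018, -0.027, 0.009], [-0.018, -0.027, 0.009], [0, 0, 0]], yaw=[-0.102, -0.102, -0.102, -0.102, -0.102, 0, 0, 0, 0, 0, 0, 0, 0, 0, 0, 0, 0, 0, 0, 0])

```text
time: 2.1
position: [527.3, 148.5, 128.8]
ee_rot: [-179.9, -0.1, -177.2]
ft_force: [0.5, 0.5, -0.1]
grip_width: -0.1
grip_force: 0.0
```

>>> drive_tool(gripper=[1, 1, 1], delta_pos=[[0, 0, 0], [0, 0, 0], [0, 0, 0]], yaw=[0, 0, 0])

```text
time: 2.4
position: [525.0, 152.4, 130.6]
ee_rot: [180.0, 0.0, -176.9]
ft_force: [0.2, 0.4, 0.2]
grip_width: 0.3
grip_force: 0.0
```

Run:
```python
from h import *
s=state();print(s["position"],s["ee_rot"],s["time"],s["grip_width"],s["ft_force"]);save("wrist","w1.png");print(camera_params("wrist")["mount"])
```

```text
[524.95364765 152.35501795 130.56421805] [ 1.79978505e+02  5.30997981e-03 -1.76939675e+02] 2.4 0.31307186557415756 [0.21843374 0.42785587 0.16152135]
[[-6.12242137e-04 -9.44230027e-01 -3.29286017e-01  8.36510466e+01]
 [ 9.99999801e-01 -5.26935021e-04 -3.48311620e-04 -7.67857352e-01]
 [ 1.55373956e-04 -3.29286164e-01  9.44230161e-01 -1.17663027e+02]
 [ 0.00000000e+00  0.00000000e+00  0.00000000e+00  1.00000000e+00]]
```

View pics/w1.png

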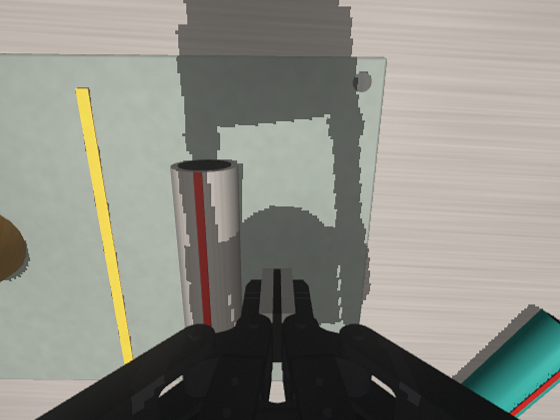

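The wrist view shows the shut tips at (277,275), just beside the pipe (axis at about (205,240)) on the side away from the line. The line runs from (83,90) to (127,360). The fingers are narrower along the closing direction than the 22 mm pad width, so I'll turn 90° to have 22 mm of tip along the rolling direction.

>>> drive_tool(gripper=[1, 1, 1, 1, 1, 1, 1, 1, 1, 1, 1, 1, 1, 1, 1, 1, 1, 1, 1, 1], delta_pos=[[0, 0, 0], [0, 0, 0], [0, 0, 0], [0, 0, 0], [0, 0, 0], [0, 0, 0], [0, 0, 0], [0, 0, 0], [0, 0, 0], [0, 0, 0], [0, 0, 0], [0, 0, 0], [-0.012, 0.006, 0.01], [-0.012, 0.006, 0.01], [-0.012, 0.005, 0.01], [0, 0, 0.01], [0, 0, 0.004], [0, 0, 0], [0, 0, 0], [0, 0, 0]], yaw=[0.131, 0.131, 0.131, 0.131, 0.131, 0.131, 0.131, 0.131, 0.131, 0.131, 0.131, 0.131, 0, 0, 0, 0, 0, 0, 0, 0])

```text
time: 4.45
position: [544.5, 116.7, 86.7]
ee_rot: [179.9, -0.0, 93.0]
ft_force: [-0.7, 0.1, -0.5]
grip_width: -0.2
grip_force: 0.0
```

>>> drive_tool(gripper=[1, 1, 1, 1], delta_pos=[[0, 0, 0.003], [0, 0, 0.003], [0, 0, 0], [0, 0, 0]], yaw=[0, 0, 0, 0])

```text
time: 4.85
position: [544.2, 116.4, 80.2]
ee_rot: [-180.0, -0.0, 92.9]
ft_force: [-0.6, -0.1, 1.0]
grip_width: 0.1
grip_force: 0.0
```

>>> drive_tool(gripper=[1, 1, 1], delta_pos=[[0, 0, 0.001], [0, 0, 0], [0, 0, 0]], yaw=[0, 0, 0])

```text
time: 5.15
position: [544.4, 116.4, 79.3]
ee_rot: [180.0, -0.0, 92.9]
ft_force: [-0.6, 0.3, -0.1]
grip_width: -0.0
grip_force: 0.0
```

>>> drive_tool(gripper=[1, 1, 1], delta_pos=[[0, 0, 0.001], [0, 0, 0], [0, 0, 0]], yaw=[0, 0, 0])

```text
time: 5.45
position: [544.5, 116.5, 78.8]
ee_rot: [180.0, -0.0, 92.9]
ft_force: [-1.4, 0.1, 4.4]
grip_width: -0.5
grip_force: 2.3
```

Light contact at 4.4 N. First stroke.

>>> drive_tool(gripper=[1, 1, 1, 1, 1, 1, 1, 1, 1, 1, 1, 1, 1, 1], delta_pos=[[-0.001, 0, 0], [-0.002, 0, 0], [-0.003, 0, 0], [-0.003, 0, 0], [-0.003, 0, 0], [-0.003, 0, 0], [-0.003, 0, 0], [-0.003, 0, 0], [-0.003, 0, 0], [-0.003, 0, 0], [-0.002, 0, 0], [-0.001, 0, 0], [0, 0, 0], [0, 0, 0]], yaw=[0, 0, 0, 0, 0, 0, 0, 0, 0, 0, 0, 0, 0, 0])

```text
time: 6.85
position: [545.8, 86.3, 78.9]
ee_rot: [180.0, 0.0, 92.9]
ft_force: [-1.9, -0.6, 6.0]
grip_width: -0.0
grip_force: 3.3
```

Run:
```python
from h import *
save("wrist","w2.png");save("top","top2.png");s=state();print(s["position"],s["time"],s["ft_force"])
a=cv2.imread("pics/w2.png");b=cv2.imread("pics/top2.png")[130:290,160:373]
cv2.imwrite("pics/c2.png",np.hstack([cv2.resize(a,(400,300)),cv2.resize(b,(400,300))]))
```

```text
[545.8740749   86.29525895  78.93046269] 6.95 [-1.13422466 -0.36923174  7.44279615]
```

View pics/c2.png

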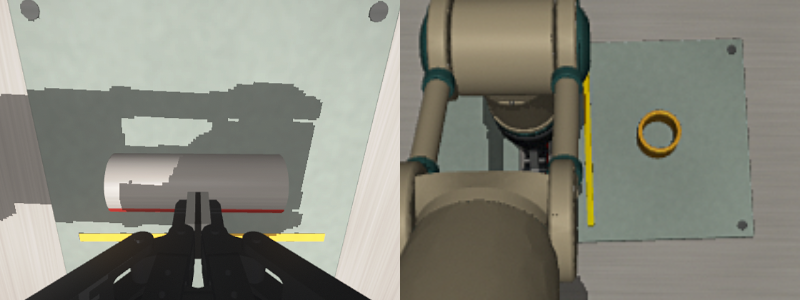

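The wrist view shows the pipe rolled: its seam has moved to the line side (row 210), and the tips are at mid-length (197,192). The line is at row 237. It works, so I repeat it: lift, step back, lower, roll.

>>> drive_tool(gripper=[1, 1, 1, 1, 1, 1, 1, 1, 1, 1, 1], delta_pos=[[0, 0, -0.003], [0, 0, -0.003], [0, 0, 0], [0.005, 0, 0], [0.006, 0, 0], [0.005, 0, 0], [0, 0, 0], [0, 0, 0.003], [0, 0, 0.003], [0, 0, 0], [0, 0, 0]], yaw=[0, 0, 0, 0, 0, 0, 0, 0, 0, 0, 0])

```text
time: 8.05
position: [545.2, 102.4, 78.7]
ee_rot: [180.0, -0.0, 92.9]
ft_force: [-1.4, 0.9, 5.0]
grip_width: -0.4
grip_force: 2.3
```

Run:
```python
from h import *
a=cv2.imread("pics/w2.png");b=save("wrist","w3.png")[:,:,::-1];
for c in (190,230,330,360):
  for i in (a,b):
    g=cv2.GaussianBlur(cv2.cvtColor(np.ascontiguousarray(i),cv2.COLOR_BGR2HSV),(1,1),0)
    r=np.nonzero((g[:,c,1]>150)&((g[:,c,0]<8)|(g[:,c,0]>172)))[0];y=np.nonzero((g[:,c,1]>120)&(abs(g[:,c,0].astype(int)-26)<6))[0]
    print(c,r[[0,-1]] if len(r) else None,y[[0,-1]] if len(y) else None)
```

```text
190 [293 295] None
190 [321 323] None
230 [293 295] [327 329]
230 [321 323] None
330 [294 296] [330 331]
330 [322 324] None
360 [294 296] None
360 [322 324] None
```

The pipe held still. Second stroke, then the same reset.

>>> drive_tool(gripper=[1, 1, 1, 1, 1, 1, 1, 1, 1, 1, 1, 1, 1, 1], delta_pos=[[-0.001, 0, 0], [-0.002, 0, 0], [-0.003, 0, 0], [-0.003, 0, 0], [-0.003, 0, 0], [-0.003, 0, 0], [-0.003, 0, 0], [-0.003, 0, 0], [-0.003, 0, 0], [-0.003, 0, 0], [-0.003, 0, 0], [-0.002, 0, 0], [0, 0, 0], [0, 0, 0]], yaw=[0, 0, 0, 0, 0, 0, 0, 0, 0, 0, 0, 0, 0, 0])

```text
time: 9.5
position: [546.6, 70.1, 78.9]
ee_rot: [180.0, 0.0, 92.9]
ft_force: [-2.6, -1.0, 8.0]
grip_width: -0.2
grip_force: 3.7
```

>>> drive_tool(gripper=[1, 1, 1, 1, 1, 1, 1, 1, 1, 1, 1], delta_pos=[[0, 0, -0.003], [0, 0, -0.003], [0, 0, 0], [0.005, 0, 0], [0.006, 0, 0], [0.005, 0, 0], [0, 0, 0], [0, 0, 0.003], [0, 0, 0.003], [0, 0, 0], [0, 0, 0]], yaw=[0, 0, 0, 0, 0, 0, 0, 0, 0, 0, 0])

```text
time: 10.6
position: [546.0, 86.4, 78.7]
ee_rot: [180.0, -0.0, 92.9]
ft_force: [-0.7, -0.1, 3.7]
grip_width: -0.3
grip_force: 2.2
```

>>> drive_tool(gripper=[1, 1, 1, 1, 1, 1, 1, 1, 1, 1, 1, 1, 1, 1], delta_pos=[[-0.001, 0, 0], [-0.002, 0, 0], [-0.003, 0, 0], [-0.003, 0, 0], [-0.003, 0, 0], [-0.003, 0, 0], [-0.003, 0, 0], [-0.003, 0, 0], [-0.003, 0, 0], [-0.003, 0, 0], [-0.003, 0, 0], [-0.002, 0, 0], [0, 0, 0], [0, 0, 0]], yaw=[0, 0, 0, 0, 0, 0, 0, 0, 0, 0, 0, 0, 0, 0])

```text
time: 12.0
position: [547.4, 54.1, 78.9]
ee_rot: [180.0, 0.0, 92.9]
ft_force: [-2.9, -0.3, 5.7]
grip_width: 0.5
grip_force: 3.6
```

>>> drive_tool(gripper=[1, 1, 1, 1, 1, 1, 1, 1, 1, 1, 1], delta_pos=[[0, 0, -0.003], [0, 0, -0.003], [0, 0, 0], [0.005, 0, 0], [0.006, 0, 0], [0.005, 0, 0], [0, 0, 0], [0, 0, 0.003], [0, 0, 0.003], [0, 0, 0], [0, 0, 0]], yaw=[0, 0, 0, 0, 0, 0, 0, 0, 0, 0, 0])

```text
time: 13.1
position: [546.8, 70.4, 78.6]
ee_rot: [180.0, -0.0, 92.9]
ft_force: [-0.5, 0.1, 3.3]
grip_width: 0.1
grip_force: 2.2
```

Run:
```python
from h import *
from scipy.spatial.transform import Rotation as R
s=state();print(s["position"],s["time"],s["ft_force"])
im=save("wrist","w4.png")
T=np.eye(4);T[:3,:3]=R.from_euler("xyz",s["ee_rot"],degrees=True).as_matrix();T[:3,3]=s["position"];C=T@np.array(camera_params("wrist")["mount"])
np.save("C.npy",C)
g=cv2.cvtColor(im,cv2.COLOR_RGB2GRAY);print(camera_params("wrist")["intrinsics"][0])
```

```text
[546.84036333  70.40070778  78.61561505] 13.1 [-0.45689886  0.12496682  3.26262503]
[344.12394849   0.         276.7026666 ]
```

View pics/w4.png

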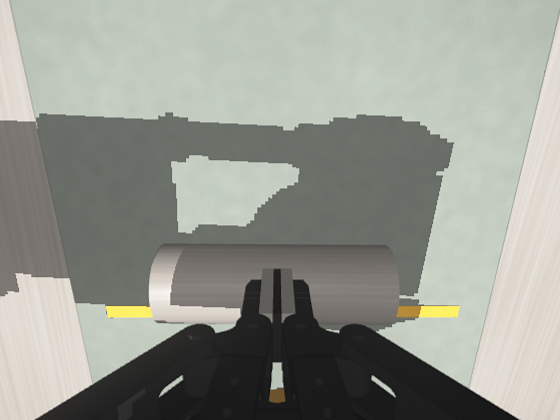

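The wrist view shows the pipe's silhouette running from row 244 to row 324, cols 150 to 398. The line's visible ends are at rows 306–318, so about 30 mm of roll should remain. I'll compute it from the tangent rays.

```bash
cat >> h.py <<'E'
L0=np.array([552.67,29.44]);A=np.radians(2.95);U=np.array([np.cos(A),np.sin(A)]);N=np.array([-U[1],U[0]])
def tang(uv,side,T,name="wrist"):
    o,d=ray(name,uv,T);so=(o[:2]-L0)@N;sd=d[:2]@N;k=sd/d[2]
    return so+k*(33-o[2])-side*21*np.hypot(1,k)   # axis offset from the line
E
python3 - <<'E'
from h import *
C=np.load("C.npy")
for uv,s in (((190,244.5),1),((277,244.5),1),((370,245.5),1),((190,323.5),-1),((350,322),-1)): print(uv,tang(uv,s,C))
for uv in ((115,312),(145,312),(410,311.5),(450,311.5)):
    p=at("wrist",uv,12,C)[:2]-L0;print(p@N,p@U)
im=cv2.imread("pics/w4.png",0)
for c in (190,230,340,370): print(c,im[238:250,c],im[316:330,c])
E
```

```text
(190, 244.5) 29.31280458867695
(277, 244.5) 29.22773260614485
(370, 245.5) 28.540496711650448
(190, 323.5) 29.84786684191388
(350, 322) 30.603680038918622
-3.2880826796390323 -104.07713971997816
-3.356807329839775 -85.25573496575072
-3.331891258811245 81.36635054271187
-3.325372125380447 106.49999248933196
190 [110 109 109 110 112 101  86  86  91  93  95  99] [206 204 201 198 192 186 177 173 200 140  45  40  42  43]
230 [109 109 109 109 110 104  88  84  89  92  95  97] [206 204 200 198 194 186 179 175 190 199 199 202 160  78]
340 [108 108 109 109 109 110  98  83  82  88  91  92] [110 108 107 106 105 102 100  95  98 104 107 108  90  57]
370 [107 106 107 107 107 108 103  84  81  87  90  92] [111 110 108 107 107 104 102  98  96 102 106 107  73  33]
```

The wrist measurement leaves 32.8 mm to roll, and odometry says 32.4. Fourth stroke.

>>> drive_tool(gripper=[1, 1, 1, 1, 1, 1, 1, 1, 1, 1, 1, 1, 1, 1], delta_pos=[[-0.001, 0, 0], [-0.002, 0, 0], [-0.003, 0, 0], [-0.003, 0, 0], [-0.003, 0, 0], [-0.003, 0, 0], [-0.003, 0, 0], [-0.003, 0, 0], [-0.003, 0, 0], [-0.003, 0, 0], [-0.003, 0, 0], [-0.002, 0, 0], [0, 0, 0], [0, 0, 0]], yaw=[0, 0, 0, 0, 0, 0, 0, 0, 0, 0, 0, 0, 0, 0])

```text
time: 14.55
position: [548.2, 38.1, 78.9]
ee_rot: [180.0, 0.0, 92.9]
ft_force: [-2.1, 0.2, 7.2]
grip_width: -0.2
grip_force: 3.7
```

>>> drive_tool(gripper=[1, 1, 1, 1, 1, 1, 1, 1, 1, 1, 1], delta_pos=[[0, 0, -0.003], [0, 0, -0.003], [0, 0, 0], [0.005, 0, 0], [0.006, 0, 0], [0.005, 0, 0], [0, 0, 0], [0, 0, 0.003], [0, 0, 0.003], [0, 0, 0], [0, 0, 0]], yaw=[0, 0, 0, 0, 0, 0, 0, 0, 0, 0, 0])

```text
time: 15.65
position: [547.6, 54.4, 78.6]
ee_rot: [180.0, -0.0, 92.9]
ft_force: [-0.5, 0.3, 4.3]
grip_width: 0.1
grip_force: 2.0
```

```bash
cat >> h.py <<'E'
from scipy.spatial.transform import Rotation as R
def wpose(s):
    T=np.eye(4);T[:3,:3]=R.from_euler("xyz",s["ee_rot"],degrees=True).as_matrix();T[:3,3]=s["position"];return T@np.array(camera_params("wrist")["mount"])
E
python3 - <<'E'
from h import *
s=state();C=wpose(s);im=save("wrist","w5.png");g=cv2.cvtColor(im,cv2.COLOR_RGB2GRAY).astype(int)
print(s["position"],s["time"],s["ft_force"])
for c in (170,190,220,277,330,350,370,385):
    r=235+np.argmin(np.diff(g[235:256,c]));print(c,r,g[r-2:r+4,c],round(tang((c,r+1),1,C),2))
E
```

```text
[547.64713479  54.40499305  78.57055804] 15.65 [-0.49381559  0.26292205  4.27935673]
170 243 [110 111 106  89  85  91] 13.63
190 243 [111 112 105  89  84  89] 13.61
220 243 [109 110 111  91  83  88] 13.58
277 244 [108 108  98  85  85  89] 12.93
330 244 [108 108 103  85  81  86] 12.88
350 244 [107 108 109  90  80  86] 12.86
370 244 [107 108 110  94  82  84] 12.84
385 245 [110 110  98  84  84  89] 12.23
```

About 16.4 mm remains, so 33 mm of tip travel. Last stroke, then lift straight up and back off towards the start side for a clear view.

>>> drive_tool(gripper=[1, 1, 1, 1, 1, 1, 1, 1, 1, 1, 1, 1, 1, 1, 1, 1], delta_pos=[[-0.001, 0, 0], [-0.002, 0, 0], [-0.003, 0, 0], [-0.003, 0, 0], [-0.003, 0, 0], [-0.003, 0, 0], [-0.003, 0, 0], [-0.003, 0, 0], [-0.003, 0, 0], [-0.003, 0, 0], [-0.003, 0, 0], [-0.002, 0, 0], [-0.001, 0, 0], [0, 0, 0], [0, 0, 0], [0, 0, 0]], yaw=[0, 0, 0, 0, 0, 0, 0, 0, 0, 0, 0, 0, 0, 0, 0, 0])

```text
time: 17.3
position: [549.1, 21.2, 78.9]
ee_rot: [180.0, 0.0, 92.9]
ft_force: [-1.7, -1.0, 7.1]
grip_width: -0.2
grip_force: 3.7
```

>>> drive_tool(gripper=[1, 1, 1, 1, 1, 1, 1, 1, 1, 1, 1, 1, 1, 1, 1, 1, 1, 1, 1, 1], delta_pos=[[0, 0, -0.003], [0, 0, -0.003], [0, 0, -0.01], [0, 0, -0.02], [0, 0, -0.02], [0, 0, -0.02], [0, 0, -0.02], [0, 0, -0.02], [0.025, 0, -0.02], [0.025, 0, 0], [0.025, 0, 0], [0.025, 0, 0], [0.025, 0, 0], [0.025, 0, 0], [0.025, 0, 0], [0.025, 0, 0], [0.025, 0, 0], [0.02, 0, 0], [0, 0, 0], [0, 0, 0]], yaw=[0, 0, 0, 0, 0, 0, 0, 0, 0, 0, 0, 0, 0, 0, 0, 0, 0, 0, 0, 0])

```text
time: 19.3
position: [536.5, 266.1, 214.5]
ee_rot: [180.0, 0.0, 93.0]
ft_force: [-0.3, -0.6, 0.5]
grip_width: -0.1
grip_force: 0.0
```

Run:
```python
from h import *
s=state();print(s["position"],s["time"]);C=wpose(s);np.save("C.npy",C)
a=save("top","top6.png");b=save("wrist","w6.png")
c=cv2.resize(a[140:270,170:360,::-1],(600,410),interpolation=cv2.INTER_CUBIC)
cv2.imwrite("pics/c6.png",c)
g=cv2.cvtColor(a,cv2.COLOR_RGB2GRAY)
for r in range(183,232,8): print(r,g[r,242:280])
```

```text
[536.54970318 266.07251163 214.4921478 ] 19.3
183 [131 131 131 133 131 131 132 131 139  77  94 111 121 128 133 136 143 146
 147 142 133 129 125 117 110  90  73 132 131 130 129 128 129 128 127 127
 129 129]
191 [130 132 131 132 132 132 133 133 140  70  90 109 120 126 129 135 142 147
 148 144 137 130 125 120 114  95  62 129 132 128 128 127 128 129 128 128
 128 131]
199 [132 131 132 132 130 128 131 132 138  65  87 107 119 124 130 133 141 147
 149 148 137 128 127 121 114 100  76 131 131 128 127 127 129 128 130 131
 131 129]
207 [131 132 133 132 131 130 133 134 141  59  85 105 116 123 129 134 138 148
 149 151 140 130 129 122 115 103  82 106 134 130 128 127 129 130 129 128
 127 128]
215 [133 133 133 134 133 132 133 134 136  87  79 100 115 120 128 133 137 148
 151 153 143 134 130 124 118 109  88  89 132 131 131 132 132 133 131 133
 133 134]
223 [134 133 134 135 134 134 135 135 138 114  77  98 112 121 128 131 137 147
 153 155 145 133 128 124 120 111  96  61 135 135 132 133 134 135 137 135
 132 134]
231 [134 135 134 135 137 136 136 136 135 137 129 133 110  96  96  99  72  84
 121 125 119  46  43  48 134 138 135 129 138 136 135 135 133 135 134 135
 135 136]
```

View pics/c6.png

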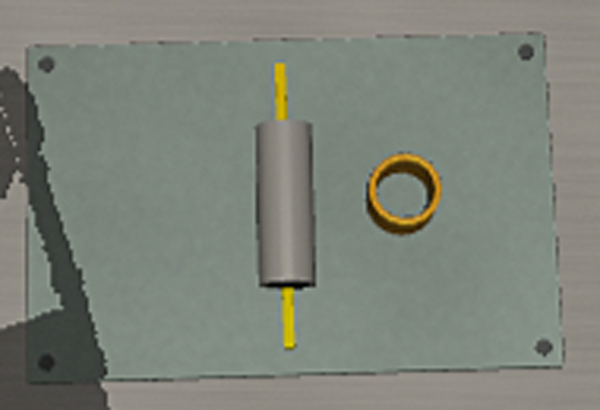

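The pipe lies over the line, with line showing beyond both ends (crop (281,90) and (289,320)). Now the sub-pixel offset.

Run:
```python
from h import *
print("initial",[round(tang((u,r),s,None,"top"),1) for u,r,s in ((216.2,185,1),(234.5,185,-1),(216.5,225,1),(234.9,225,-1))])
for r,l,q in ((183,250.5,268.5),(199,250.5,268.5),(223,251.2,269.5)):
    print(r,tang((l,r),1,None,"top"),tang((q,r),-1,None,"top"))
C=np.load("C.npy");im=cv2.imread("pics/w6.png");h=cv2.cvtColor(im,cv2.COLOR_BGR2HSV);m=cv2.inRange(h,(20,120,90),(35,255,255))>0
W=np.array([at("wrist",p,12,C)[:2]-L0 for p in fit(m)]);
if len(W): print("wrist line N",[(lo,((W@N)[(W@U>lo)&(W@U<lo+25)]).mean().round(2)) for lo in (-110,-90,65,85) if ((W@U>lo)&(W@U<lo+25)).any()])
g=cv2.cvtColor(im,cv2.COLOR_BGR2GRAY).astype(int);ys,xs=np.nonzero(m)
print(xs.min(),xs.max(),ys.min(),ys.max())
```

```text
initial [np.float64(79.5), np.float64(78.6), np.float64(80.4), np.float64(79.8)]
183 -1.3808820225200513 -1.9413310486935949
199 -0.254603262003517 -0.5435845425137771
223 -0.21734620125488036 -0.8083814362423958Traceback (most recent call last):
  File "<stdin>", line 9, in <module>
    return umr_minimum(a, axis, None, out, keepdims, initial, where)
ValueError: zero-size array to reduction operation minimum which has no identity
```

View pics/w6.png

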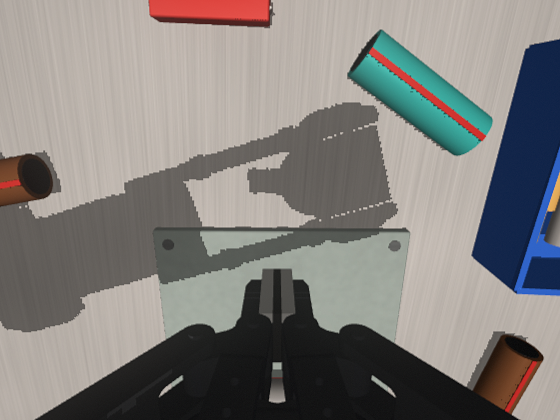

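The wrist view now shows only the cleared plate edge and the bystanders, with the tips well off the pipe. The top camera puts the pipe within about 1 mm of the line and parallel to it. I'll check that it's still and that the bystanders haven't moved, then hand in.

Run:
```python
from h import *
a=cv2.imread("pics/top6.png").astype(int);b=save("top","top7.png")[:,:,::-1].astype(int);z=cv2.imread("pics/top0.png").astype(int)
d=abs(a-b).max(2)[150:262,240:285];print("still",(d>25).sum())
for n,(y,x) in dict(coup=(slice(185,218),slice(283,313)),spray=(slice(205,255),slice(420,490)),mag=(slice(210,258),slice(52,105))).items():
    print(n,(abs(b-z).max(2)[y,x]>60).sum())
if (d>25).sum()<20: print(hand_in())
```

```text
still 0
coup 0
spray 0
mag 697
the job is handed in; nothing more can be done
None
```

The pipe was rolled onto the yellow line in five strokes at its top. By the top camera it lies within about 1 mm of centre, in line and still, and the job was handed in at about 19 s. The coupling and spray can had not moved. The magnet's patch of the image did change; I put that down to the arm or its shadow, since the arm never went near it, but I didn't confirm it.

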